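# Sift the truffles at the patisserie buffet

## Robot

A 7-joint arm with a two-finger parallel gripper is mounted at the origin on the work surface. World frame = base frame: x ahead of the robot, y to its left, z up, the work surface at z = 0. Lengths are in m, angles in rad, forces in N, time in s.
With the tool pointing down it reaches from about 0.425 to 0.95 m from the base axis. Payload 4.7 kg.
Tool frame: the origin (TCP) lies on the centre line of the jaws, within the pads' length; the fingertips stand 22 mm ahead of it and the grasp point (between the pads) lies 3 mm ahead of it; z points along the fingers, y is the line along which they close (so a half turn about z gives the same grasp; the last joint's range is limited). The gripper opens to 87 mm and grips with 3 to 60 N. Pads are 19 mm wide; open, the fingers measure 117 mm over their backs; the gripper's body (75 mm by 190 mm) begins 51 mm behind the grasp point.
Start: joints at [1.12, 0.469, -0.049, 1.532, 0.024, 1.141, -0.082], TCP at [0.276, -0.616, 0.245] pointing down, gripper open.
Joint ranges: [-2.59, 2.59], [-0.33, 1.99], [-1.39, 1.29], [0.1, 2.45], [-1.04, 4.18], [0.21, 1.99], [-2.66, 2.66]. Speed limits (rad/s): [2.57, 2.57, 3.14, 3.14, 3.14, 3.14, 3.14].

## Interface

Orientations are given as a unit quaternion [w, x, y, z].
In Python, from workcell import * gives the robot as it stands. The module is installed in compiled form; this text tells all that it offers.
- The arm moves only by the tool step_arm, never from a script. Its argument "deltas" is text: rows parted by semicolons, each of 7 numbers parted by spaces: the opening, from 0 (shut) to 1 (fully open), then the shift along the tool's x, y, z in cm, then the turn, a rotation vector about the tool's x, y, z in rad. In form: jaw tx ty tz rx ry rz; .... A call has 1 to 20 rows; each row shifts and turns the commanded pose from where the row before left it, along the tool's axes as they then stand; what a row does not reach is not made up. A row lasts 1/12 s, in which the tool goes at most 41.7 mm and 7.16 degrees, less where a joint would pass 70% of its speed; a pose out of reach is approached as far as the arm can. A call is refused whole if a number of a shift passes 4.17 or a number of a turn 0.125, either way. A call with a gripper value outside its range is refused whole. The fingers move at their own pace and stop on an object; the grip force is fixed at half the most. Time passes only in rows, so rows that do not move let the fingers close. It gives the time, the measured TCP pose, the force, the opening and the grip force at its end, in the units of the state.
- sense(): the state, without advancing time (a new reading comes with each control period).
- read_camera(name): name is "side" or "top"; returns (picture, depth): 480x640x3 uint8, red, green, blue; 480x640 float32, m along the optical axis (not along the pixel's ray), 0 where there is no reading.
- camera_params(name): a dict with "fx", "fy", "cx", "cy" (pixels), "origin" and "orientation" of the camera in the world. Camera axes: x right, y down, z forward; pixel columns grow to the right and rows downward; lengths in m; the calibration is good to about 2 mm. A picture is of the moment at which its call begins. camera_params takes no time and is no camera call.
- job_done(): hands the job in; it is judged then, once.
Trained networks look in the newest picture that a camera, given by its name, has taken for a name from the list of things; names that differ only in an ending like _2 or _b are one class to them, and where a whole thing is asked for, a point or a joint stands for the part that bears it (a point fixed in the world has none). Each returns a list of dicts, best first, with "conf" (0 to 1); they miss things now and then, are a little off and sometimes report something else, mostly with a low value. They report only what shows in the picture. A call takes as long as a camera call. They do not tell look-alikes from the thing itself.
- trace(target, camera): "pixels" (480x640 bool, what is visible of it).
- landmark_of(target, camera): "xyz" ([x, y, z] in m, in world coordinates, good to about 4 mm: a listed point, or the origin of a listed thing).
The state is a dict: "t": time; "joints": joint angles; "qd": joint speeds; "tau": joint torques, N m; "eef_pos": TCP position; "tool_rot": TCP orientation; "force": force on the tool from outside, world axes, zero at the start; "ft_torque": the same for the moment, N m; "opening": opening from 0.0 (shut) to 1.0 (fully open); "grip_force": force on a finger pad.
Only numpy, scipy, OpenCV 4.12 (cv2) and the standard library are available. Lean on these libraries where they do the work, as an engineer would, in place of code of your own. Each camera call takes 0.05 s, during which the arm holds its last target. There are 200 camera calls.

## Task

Lift the slotted sieve a little by its wooden handle and shake it over the steel pan so that both small truffles drop through into the pan while both large ones stay in the sieve. Then carry the sieve over to the empty wooden tray, tip the two large truffles out over its open end into the tray, and set the sieve back level on the pan as it was. Keep the fingers off the truffles.

Things in the scene. Friction and masses are not known exactly. Their poses are not given: they have to be found in the camera images.
- sieve_grip (a point): Centre of the wooden handle bar of a loose aluminium sieve (0.4 kg loaded), 107 mm above the middle of its underside. The bar bridges the sieve along its y: 137 mm long, 18 mm wide in x, 26 mm tall; pinch it across x from above. Sieve z is up; y -63 to 63 mm, side and rear (+x, at 108 mm) walls 30 mm high, -x end open. Starts centred on the pan, same yaw, open end towards the robot.
- sieve_lip (a point): Mid floor edge of the sieve's open end: 105 mm to -x of the handle, 104 mm lower; same axes. Floor, in the handle's x: +105 to +35 mm blank plate (small truffles start here), +35 to -55 mm three 28 mm slots along x (y -36, 0, 36), -55 to -105 mm chute. Large ones sit in the slots behind a 2 mm sill: they roll out at 25 to 40 degrees, open end down; small ones fall with gentle shaking in x, tilted 3 to 8 degrees.
- pan: Fixed open rectangular steel pan under the sieve, 176 mm along its x, 162 mm along its y, 65 mm high, walls and floor 3 mm; origin at the centre of its underside on the table. The sieve's underside rests on its rim, 65 mm up.
- tray: Fixed empty dark wooden tray, open on top: 220 mm along its x, 200 mm along its y, walls 45 mm high and 8 mm thick, floor 8 mm thick; origin at the centre of its underside on the table. It stands to the left or to the right of the pan; a round white plate of macarons stands on the other side.
- small_a_center (a point): centre of one small round chocolate truffle, a cocoa-brown ball 24 mm across, about 12 g, rolls freely. Its axes mean nothing
- small_b_center (a point): centre of the other small round chocolate truffle, a cocoa-brown ball 24 mm across, about 12 g, rolls freely. Its axes mean nothing
- large_a_center (a point): centre of one large round chocolate truffle, a cocoa-brown ball 42 mm across, about 50 g, rolls freely. Its axes mean nothing
- large_b_center (a point): centre of the other large round chocolate truffle, a cocoa-brown ball 42 mm across, about 50 g, rolls freely. Its axes mean nothing
Mind the look-alikes: they are no part of the job. What is shaped like the part that bears large_a_center but orange or purple is not meant.

How it is judged:
By the outcome, as a careful person would: the job done as asked, in the order asked, and still so for the second after the job is handed in, with the robot touching nothing.
It also fails if it takes over 64 s, if anything falls off the work surface, if the arm or the gripper's body presses on something with over 40 N, if the wrist force passes 120 N, or if a joint passes its speed limit or range.

## Working session

There is one attempt and no reset: what is moved stays moved. The work goes in short steps, Python scripts to look and compute and a tool call to move; the robot and the scene stay as the last step left them, time stands still between calls to the robot, and variables do not carry over. Pictures are saved under pics/ and viewed, at most 10 in all, crops included, and the job is handed in when it is done.

Besides the shell and the picture viewer there is one more tool, called as name(argument=value, ...) on one line, values as JSON. step_arm: Moves the arm, as the interface text tells. Its arguments: {"type":"object","properties":{"deltas":{"type":"string"}},"required":["deltas"]}

```bash
mkdir -p pics; cat > h.py <<'E'
from workcell import *
import numpy as np, cv2
from scipy.spatial.transform import Rotation as R
def rot(q): return R.from_quat([q[1],q[2],q[3],q[0]])
def save(cam,fn):
    p,d=read_camera(cam); cv2.imwrite('pics/'+fn,p[:,:,::-1]); return p,d
def cloud(cam,d):
    c=camera_params(cam); v,u=np.mgrid[:480,:640]
    P=np.stack([(u-c['cx'])/c['fx']*d,(v-c['cy'])/c['fy']*d,d],-1)
    return rot(c['orientation']).apply(P.reshape(-1,3)).reshape(480,640,3)+np.array(c['origin'])
def st():
    s=sense(); print('t',s['t'],'pos',np.round(s['eef_pos'],4),'F',np.round(s['force'],1),'op',s['opening'],'grip',s['grip_force'])
    print(np.round(rot(s['tool_rot']).as_matrix(),3).tolist(), np.round(s['joints'],3)); return s
E
python3 - <<'E'
from h import *
s=st()
for c in ['top','side']:
    p,d=save(c,c+'0.png'); np.save(c+'0.npy',cloud(c,d))
    print(c,camera_params(c))
    for n in ['sieve_grip','sieve_lip','pan','tray','small_a_center','large_a_center']:
        print(n,[(np.round(r['xyz'],3).tolist(),round(r['conf'],2)) for r in landmark_of(n,c)][:5])
E
```

```text
t 0.0 pos [ 0.2761 -0.6153  0.2435] F [ 0.3 -0.1 -0.1] op 1.0037199573542046 grip 0.0
[[0.912, 0.409, -0.001], [0.409, -0.912, 0.002], [-0.0, -0.002, -1.0]] [ 1.12   0.469 -0.049  1.534  0.024  1.141 -0.082]
top {'fx': 620.5871213229842, 'fy': 620.5871213229842, 'cx': 314.9366963640639, 'cy': 242.0002548944687, 'origin': array([ 0.30869027, -0.01143298,  1.23902936]), 'orientation': array([ 0.07142765, -0.69531147,  0.7120806 , -0.06619118])}
sieve_grip [([0.486, 0.006, 0.172], 0.94)]
sieve_lip [([0.385, 0.023, 0.067], 0.84)]
pan [([0.483, 0.001, 0.0], 0.93)]
tray [([0.569, -0.321, -0.004], 0.86), ([0.487, 0.044, 0.087], 0.68), ([0.55, -0.052, 0.08], 0.29)]
small_a_center [([0.552, -0.054, 0.079], 0.49), ([0.57, -0.323, -0.002], 0.35)]
large_a_center [([0.465, -0.026, 0.087], 0.64), ([0.354, -0.141, 0.023], 0.59), ([0.556, 0.027, 0.084], 0.57)]
side {'fx': 575.9276684742443, 'fy': 575.9276684742443, 'cx': 317.2882659757481, 'cy': 247.9632920908841, 'origin': array([0.11658071, 0.88219601, 0.70278973]), 'orientation': array([ 0.11313567, -0.18786334,  0.84556826, -0.48674635])}
sieve_grip [([0.487, 0.005, 0.174], 0.98)]
sieve_lip [([0.382, 0.026, 0.068], 0.84)]
pan [([0.485, 0.006, -0.002], 0.78)]
tray [([0.572, -0.322, -0.002], 0.78)]
small_a_center []
large_a_center [([0.353, -0.137, 0.018], 0.78), ([0.459, -0.03, 0.086], 0.74)]
```

View pics/top0.png

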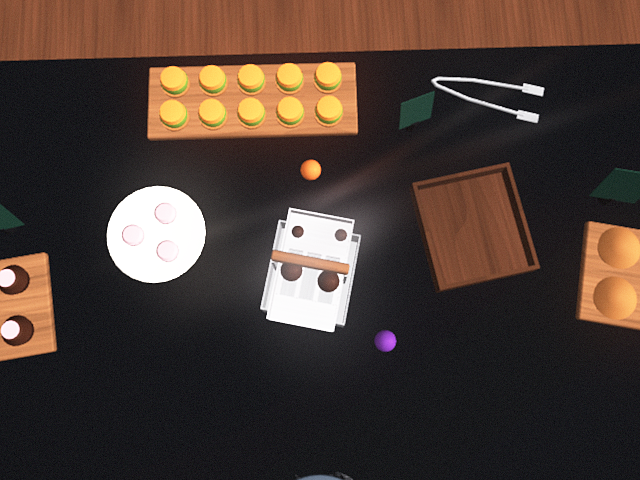

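View pics/side0.png

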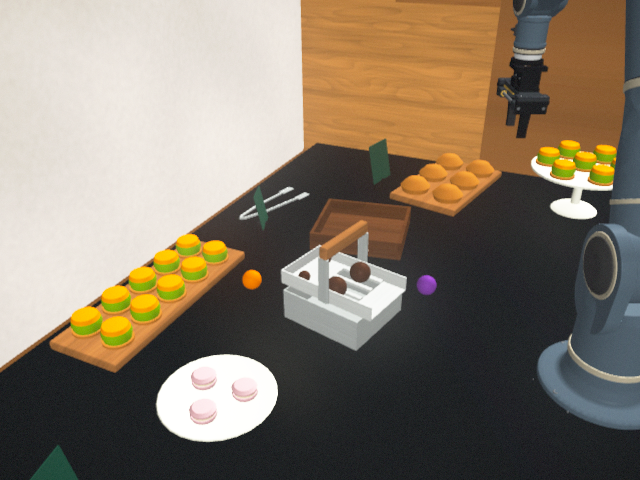

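The top view shows the sieve at about (312,265), with its handle running from (275,255) to (348,268). The large truffles are at (291,271) and (328,282), and the small ones at (298,231) and (340,235). The tray is on the right at (475,227); the orange (311,170) and purple (385,341) balls are look-alikes. The side view agrees. Next I'll refine the poses with depth.

```bash
python3 - <<'E'
from h import *
for c in ['top','side']:
    P=np.load(c+'0.npy')
    Q=P.reshape(-1,3)
    m=(abs(Q[:,0]-.486)<.06)&(abs(Q[:,1]-.006)<.1)&(Q[:,2]>.155)&(Q[:,2]<.2)
    H=Q[m]; r=cv2.minAreaRect(H[:,:2].astype(np.float32)*1000); print(c,'handle',len(H),r,H[:,2].min(),np.percentile(H[:,2],[50,95]))
    read_camera(c)
    for n in ['pan','tray','sieve_grip']:
        t=trace(n,c)
        for k in t[:1]:
            K=P[k['pixels']]; K=K[np.isfinite(K).all(1)]
            if n=='tray': K=K[(K[:,2]>.035)&(K[:,2]<.055)]
            if n=='sieve_grip': K=K[(K[:,2]>.06)&(K[:,2]<.11)]
            if n=='pan': K=K[(K[:,2]>.03)&(K[:,2]<.07)]
            print(c,n,k['conf'],len(K),cv2.minAreaRect(K[:,:2].astype(np.float32)*1000))
E
```

```text
top handle 938 ((482.22198486328125, 4.894325256347656), (136.55776977539062, 20.98135757446289), 77.86691284179688) 0.1554531487470392 [0.18479942 0.18835698]
top pan 0.59 459 ((483.35980224609375, 4.6455230712890625), (161.70985412597656, 177.17416381835938), 77.74932098388672)
top tray 0.57 2098 ((571.197021484375, -319.4070739746094), (221.71270751953125, 202.40675354003906), 11.236246109008789)
top sieve_grip 0.78 4996 ((484.787353515625, 3.8146209716796875), (134.6335906982422, 214.12026977539062), 77.43004608154297)
side handle 850 ((481.1214294433594, 2.8469619750976562), (139.5463409423828, 21.625659942626953), 77.3740234375) 0.1551520874193033 [0.17891055 0.18596964]
side tray 0.67 1004 ((569.2073974609375, -322.45916748046875), (221.4475555419922, 214.56997680664062), 10.941936492919922)
side sieve_grip 0.91 4065 ((483.0460510253906, 2.3208160400390625), (143.5768280029297, 215.9219512939453), 77.69439697265625)
```

step_arm(deltas="1 2.2 -2.4 0 0 0 0;1 2.2 -2.4 0 0 0 0;1 2.2 -2.4 0 0 0 0;1 2.2 -2.4 0 0 0 0;1 2.2 -2.4 0 0 0 0;1 2.2 -2.4 0 0 0 0;1 2.2 -2.4 0 0 0 0;1 2.2 -2.4 0 0 0 0;1 2.2 -2.4 0 0 0 0;1 2.2 -2.4 0 0 0 0;1 2.2 -2.4 0 0 0 0;1 2.2 -2.4 0 0 0 0;1 2.2 -2.4 0 0 0 0;1 2.2 -2.4 0 0 0 0;1 2.2 -2.4 0 0 0 0;1 2.2 -2.4 0 0 0 0;1 2.2 -2.4 0 0 0 0;1 2.2 -2.4 0 0 0 0;1 2.2 -2.4 0 0 0 0;1 2.2 -2.4 0 0 0 0")

```text
t: 2.77
eef_pos: [0.4816, 0.0037, 0.2449]
tool_rot: [0.0, 0.978, 0.209, 0.0]
force: [1.1, -0.4, 0.3]
opening: 0.999
grip_force: 0.0
```

step_arm(deltas="1 0 0 0 0 0 -0.117;1 0 0 0 0 0 -0.117;1 0 0 0 0 0 -0.117;1 0 0 0 0 0 -0.117;1 0 0 0 0 0 -0.117;1 0 0 0 0 0 -0.117;1 0 0 0 0 0 -0.117;1 0 0 0 0 0 -0.117;1 0 0 0 0 0 0;1 0 0 0 0 0 0")

```text
t: 3.6
eef_pos: [0.4814, 0.0021, 0.2447]
tool_rot: [0.0, 0.779, 0.627, 0.0]
force: [0.0, 0.3, -0.6]
opening: 1.004
grip_force: 0.0
```

```bash
cat >> h.py <<'E'
def rel(p,yaw):
    """offset to world p / yaw of tool y (deg), in tool axes cm, rad"""
    s=st(); M=rot(s['tool_rot'])
    y=np.radians(yaw); Y=np.array([np.cos(y),np.sin(y),0]); Z=np.array([0,0,-1.]); T=np.stack([np.cross(Y,Z),Y,Z],1)
    print('shift cm',np.round(M.inv().apply(np.array(p)-s['eef_pos'])*100,2),'rotvec',np.round((M.inv()*R.from_matrix(T)).as_rotvec(),3))
E
python3 -c "
from h import *
rel([.4835,.004,.175],-12.3)"
```

```text
t 3.6 pos [0.4814 0.0021 0.2447] F [ 0.   0.3 -0.6] op 1.0043416567071324 grip 0.0
[[0.215, 0.977, 0.0], [0.977, -0.215, -0.0], [0.0, 0.0, -1.0]] [ 0.419  0.199 -0.58   1.952  0.127  1.026 -0.434]
shift cm [0.23 0.17 6.97] rotvec [ 0.    -0.    -0.002]
```

step_arm(deltas="1 0.1 0.1 1.2 0 0 0;1 0.1 0.1 1.2 0 0 0;1 0 0 1.2 0 0 0;1 0 0 1.2 0 0 0;1 0 0 1.2 0 0 0;1 0 0 1 0 0 0;1 0 0 0 0 0 0;0 0 0 0 0 0 0;0 0 0 0 0 0 0;0 0 0 0 0 0 0;0 0 0 0 0 0 0;0 0 0 0 0 0 0;0 0 0 0 0 0 0;0 0 0 0 0 0 0;0 0 0 0 0 0 0;0 0 0 0 0 0 0;0 0 0 0 0 0 0;0 0 0 0 0 0 0")

```text
t: 5.1
eef_pos: [0.4837, 0.0038, 0.1745]
tool_rot: [0.0, 0.778, 0.628, -0.0]
force: [-0.1, 0.5, 0.0]
opening: 0.249
grip_force: 0.0
```

```bash
python3 -c "
from h import *
st()"
```

```text
t 5.1 pos [0.4837 0.0038 0.1745] F [-0.1  0.5  0. ] op 0.24940497741123588 grip 0.0
[[0.211, 0.977, 0.0], [0.977, -0.211, -0.0], [-0.0, 0.0, -1.0]] [ 0.382  0.291 -0.562  2.028  0.201  0.876 -0.504]
```

step_arm(deltas="0 0 0 0 0 0 0;0 0 0 0 0 0 0;0 0 0 0 0 0 0;0 0 0 0 0 0 0;0 0 0 0 0 0 0;0 0 0 0 0 0 0")

```text
t: 5.6
eef_pos: [0.4839, 0.0037, 0.1746]
tool_rot: [0.0, 0.778, 0.628, 0.0]
force: [1.7, -0.8, -0.5]
opening: 0.204
grip_force: 30.0
```

step_arm(deltas="0 0 0 -0.3 0 0 0;0 0 0 -0.4 0 0 0;0 0 0 -0.5 0 0 0;0 0 0 -0.5 0 0 0;0 0 0 -0.5 0 0 0;0 0 0 -0.4 0 0 0;0 0 0 -0.3 0 0 0;0 0 0 0 0 0 0;0 0 0 0 0 0 0;0 0 0 0 -0.015 0 0;0 0 0 0 -0.015 0 0;0 0 0 0 -0.015 0 0;0 0 0 0 -0.015 0 0;0 0 0 0 -0.015 0 0;0 0 0 0 0 0 0;0 0 0 0 0 0 0;0 0 0 0 0 0 0;0 0 0 0 0 0 0")

```text
t: 7.1
eef_pos: [0.4839, 0.0037, 0.2036]
tool_rot: [0.029, 0.778, 0.627, 0.024]
force: [0.9, 0.1, -3.6]
opening: 0.203
grip_force: 30.0
```

```bash
python3 - <<'E'
from h import *
st()
a,_=read_camera('top'); b,_=read_camera('side')
A=cv2.resize(a[160:360,200:430],(400*230//200,400)); B=cv2.resize(b[190:370,230:450],(int(400*220/180),400))
cv2.imwrite('pics/c1.png',cv2.resize(np.hstack([A,B]),None,fx=.84,fy=.84)[:,:,::-1])
E
```

```text
t 7.1 pos [0.4839 0.0037 0.2036] F [ 0.9  0.1 -3.6] op 0.20304698197392146 grip 30.002765888348222
[[0.212, 0.975, 0.073], [0.977, -0.211, -0.016], [0.0, 0.075, -0.997]] [ 0.395  0.216 -0.572  2.041  0.191  0.856 -0.496]
```

View pics/c1.png

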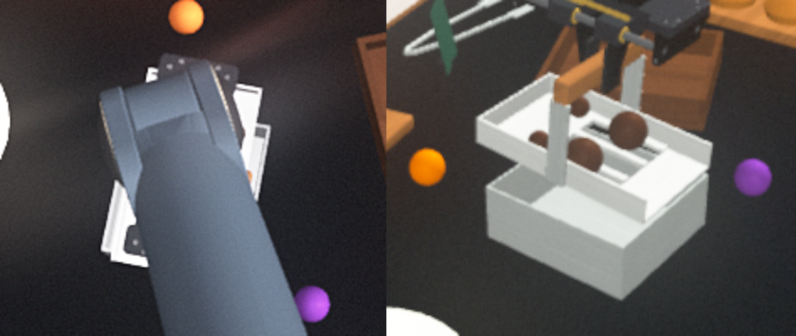

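Both the small and the large truffles are still in the sieve, which is lifted and tilted about 4°. I'll shake it gently.

step_arm(deltas="0 0 0.4 0 0 0 0;0 0 0.4 0 0 0 0;0 0 -0.4 0 0 0 0;0 0 -0.4 0 0 0 0;0 0 -0.4 0 0 0 0;0 0 -0.4 0 0 0 0;0 0 0.4 0 0 0 0;0 0 0.4 0 0 0 0;0 0 0.4 0 0 0 0;0 0 0.4 0 0 0 0;0 0 -0.4 0 0 0 0;0 0 -0.4 0 0 0 0;0 0 -0.4 0 0 0 0;0 0 -0.4 0 0 0 0;0 0 0.4 0 0 0 0;0 0 0.4 0 0 0 0;0 0 0 0 0 0 0;0 0 0 0 0 0 0;0 0 0 0 0 0 0")

```text
t: 8.78
eef_pos: [0.4838, 0.0037, 0.2035]
tool_rot: [0.029, 0.778, 0.627, 0.024]
force: [0.3, 0.0, -4.6]
opening: 0.207
grip_force: 30.0
```

```bash
python3 - <<'E'
from h import *
st()
b,d=read_camera('side')
B=cv2.resize(b[190:370,230:450],None,fx=2.5,fy=2.5)
cv2.imwrite('pics/c2.png',B[:,:,::-1])
for n in ['small_a_center','large_a_center','sieve_lip']:
    print(n,[(np.round(r['xyz'],3).tolist(),round(r['conf'],2)) for r in landmark_of(n,'side')][:6])
E
```

```text
t 8.7833 pos [0.4838 0.0037 0.2035] F [ 0.3  0.  -4.6] op 0.20740751357662415 grip 29.99955927953124
[[0.212, 0.975, 0.073], [0.977, -0.211, -0.016], [0.0, 0.075, -0.997]] [ 0.395  0.216 -0.573  2.041  0.191  0.856 -0.497]
small_a_center [([0.488, -0.011, 0.012], 0.65)]
large_a_center [([0.432, -0.027, 0.114], 0.82), ([0.699, 0.0, 0.02], 0.71), ([0.354, -0.136, 0.019], 0.67), ([0.48, 0.017, 0.015], 0.42)]
sieve_lip [([0.388, 0.023, 0.09], 0.64)]
```

View pics/c2.png

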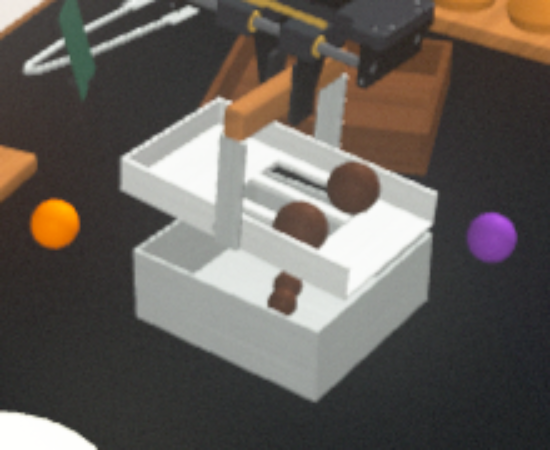

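Both small truffles are in the pan, at (288,285) and (284,300), and both large ones are still in the sieve. Next I'll level the sieve, raise it and carry it to the tray.

step_arm(deltas="0 0 0 0 0.015 0 0;0 0 0 0 0.015 0 0;0 0 0 0 0.015 0 0;0 0 0 0 0.015 0 0;0 0 0 0 0.015 0 0;0 0 0 -0.3 0 0 0;0 0 0 -0.5 0 0 0;0 0 0 -0.6 0 0 0;0 0 0 -0.6 0 0 0;0 0 0 -0.5 0 0 0;0 0 0 -0.3 0 0 0;0 -0.1 0.1 0 0 0 0;0 -0.3 0.2 0 0 0 0;0 -0.5 0.35 0 0 0 0;0 -0.7 0.5 0 0 0 0;0 -0.9 0.65 0 0 0 0;0 -1 0.75 0 0 0 0;0 -1 0.75 0 0 0 0;0 -1 0.75 0 0 0 0;0 -1 0.75 0 0 0 0")

```text
t: 10.65
eef_pos: [0.5174, -0.0717, 0.2314]
tool_rot: [-0.0, 0.779, 0.628, -0.0]
force: [0.0, -0.0, -3.5]
opening: 0.209
grip_force: 30.0
```

step_arm(deltas="0 -1 0.75 0 0 0 0;0 -1 0.75 0 0 0 0;0 -1 0.75 0 0 0 0;0 -1 0.75 0 0 0 0;0 -1 0.75 0 0 0 0;0 -1 0.75 0 0 0 0;0 -1 0.75 0 0 0 0;0 -1 0.75 0 0 0 0;0 -1 0.75 0 0 0 0;0 -1 0.75 0 0 0 0;0 -1 0.75 0 0 0 0;0 -1 0.75 0 0 0 0;0 -1 0.75 0 0 0 0;0 -1 0.75 0 0 0 0;0 -1 0.7 0 0 0 0;0 -1 0.7 0 0 0 0;0 -1 0.7 0 0 0 0;0 -1 0.6 0 0 0 0;0 -0.9 0.5 0 0 0 0;0 -0.8 0.4 0 0 0 0")

```text
t: 12.32
eef_pos: [0.6133, -0.2936, 0.2314]
tool_rot: [0.0, 0.778, 0.628, -0.0]
force: [0.3, 0.4, -3.8]
opening: 0.203
grip_force: 30.0
```

step_arm(deltas="0 -0.8 0.3 0 0 0 0;0 -0.8 0.2 0 0 0 0;0 -0.7 0.1 0 0 0 0;0 -0.6 0 0 0 0 0;0 -0.5 0 0 0 0 0;0 -0.3 0 0 0 0 0;0 -0.1 0 0 0 0 0;0 0 0 0 0 0 0;0 0 0 0 0 0 0;0 0 0 0 0 0 0")

```text
t: 13.15
eef_pos: [0.6111, -0.33, 0.2317]
tool_rot: [-0.0, 0.778, 0.628, 0.0]
force: [0.1, 0.4, -3.5]
opening: 0.204
grip_force: 30.0
```

```bash
python3 - <<'E'
from h import *
rel([.634,-.334,.229],-12.3)
b,d=read_camera('side')
print([(np.round(r['xyz'],3).tolist(),round(r['conf'],2)) for r in landmark_of('large_a_center','side')])
B=cv2.resize(b[120:340,230:470],None,fx=2.3,fy=2.3)
cv2.imwrite('pics/c3.png',B[:,:,::-1])
E
```

```text
t 13.15 pos [ 0.6111 -0.33    0.2317] F [ 0.1  0.4 -3.5] op 0.2038021262043668 grip 29.99928580597043
[[0.21, 0.978, 0.0], [0.978, -0.21, 0.0], [0.0, 0.0, -1.0]] [ 0.708  0.545 -0.415  1.479  0.229  1.166  0.044]
shift cm [0.09 2.33 0.27] rotvec [ 0.    -0.     0.003]
[([0.354, -0.14, 0.019], 0.83), ([0.7, -0.0, 0.018], 0.68), ([0.552, -0.36, 0.145], 0.65)]
```

View pics/c3.png

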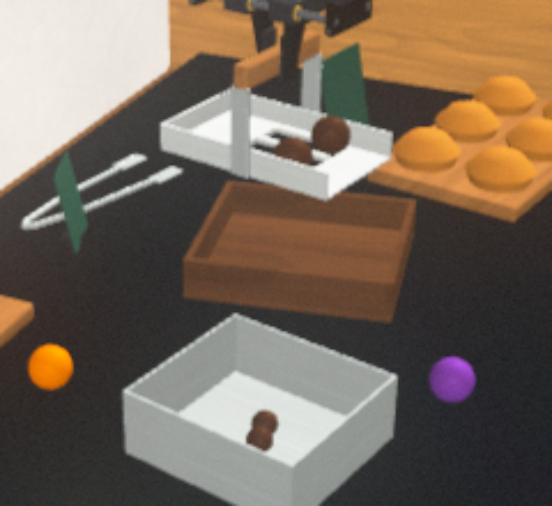

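step_arm(deltas="0 0.1 0.2 0.1 0 0 0;0 0.2 0.4 0.2 0 0 0;0 0.2 0.5 0.3 0 0 0;0 0.2 0.5 0.3 0 0 0;0 0.2 0.4 0.2 0 0 0;0 0.1 0.3 0.1 0 0 0;0 0 0 0 0 0 0;0 0 0 0 -0.01 0 0;0 0 0 0 -0.02 0 0;0 0 0 0 -0.03 0 0;0 0 0 0 -0.04 0 0;0 0 0 0 -0.04 0 0;0 0 0 0 -0.04 0 0;0 0 0 0 -0.04 0 0;0 0 0 0 -0.04 0 0;0 0 0 0 -0.04 0 0;0 0 0 0 -0.03 0 0;0 0 0 0 -0.02 0 0;0 0 0 0 0 0 0")

```text
t: 14.83
eef_pos: [0.6336, -0.326, 0.2193]
tool_rot: [0.135, 0.767, 0.618, 0.108]
force: [-0.6, -0.1, -4.3]
opening: 0.203
grip_force: 30.0
```

```bash
python3 - <<'E'
from h import *
st()
b,d=read_camera('side')
for n in ['sieve_grip','sieve_lip','large_a_center']:print(n,[(np.round(r['xyz'],3).tolist(),round(r['conf'],2)) for r in landmark_of(n,'side')])
E
```

```text
t 14.8333 pos [ 0.6336 -0.326   0.2193] F [-0.6 -0.1 -4.3] op 0.20258935455937913 grip 30.00756086781621
[[0.212, 0.919, 0.333], [0.977, -0.199, -0.073], [-0.001, 0.341, -0.94]] [ 0.789  0.454 -0.462  1.706  0.211  0.687  0.048]
sieve_grip [([0.634, -0.325, 0.219], 0.56)]
sieve_lip [([0.571, -0.312, 0.084], 0.7)]
large_a_center [([0.699, 0.002, 0.017], 0.85), ([0.608, -0.36, 0.124], 0.59), ([0.352, -0.138, 0.021], 0.57)]
```

step_arm(deltas="0 0 0.3 0.1 0 0 0;0 0 0.5 0.2 0 0 0;0 0 0.6 0.2 0 0 0;0 0 0.5 0.2 0 0 0;0 0 0.3 0.1 0 0 0;0 0 0 0 0 0 0;0 0 0 0 -0.02 0 0;0 0 0 0 -0.02 0 0;0 0 0 0 -0.02 0 0;0 0 0 0 -0.02 0 0;0 0 0 0 -0.02 0 0;0 0 0 0 -0.02 0 0;0 0 0 0 -0.02 0 0;0 0 0 0 -0.02 0 0;0 0 0 0 -0.02 0 0;0 0 0 0 0 0 0;0 0 0 0 0 0 0;0 0 0 0 0 0 0")

```text
t: 16.53
eef_pos: [0.6586, -0.3308, 0.22]
tool_rot: [0.204, 0.751, 0.606, 0.164]
force: [0.3, -0.8, -2.8]
opening: 0.207
grip_force: 30.0
```

```bash
python3 - <<'E'
from h import *
st()
b,d=read_camera('side')
for n in ['sieve_grip','sieve_lip','large_a_center']:print(n,[(np.round(r['xyz'],3).tolist(),round(r['conf'],2)) for r in landmark_of(n,'side')])
B=cv2.resize(b[120:340,230:470],None,fx=2.3,fy=2.3)
cv2.imwrite('pics/c4.png',B[:,:,::-1])
E
```

```text
t 16.5333 pos [ 0.6586 -0.3308  0.22  ] F [ 0.3 -0.8 -2.8] op 0.20685811126259276 grip 30.014672186225653
[[0.211, 0.843, 0.494], [0.977, -0.182, -0.107], [-0.0, 0.506, -0.863]] [ 0.819  0.447 -0.481  1.778  0.212  0.445  0.053]
sieve_grip [([0.662, -0.33, 0.217], 0.88)]
sieve_lip [([0.622, -0.323, 0.076], 0.74)]
large_a_center [([0.354, -0.139, 0.018], 0.85), ([0.7, 0.001, 0.016], 0.65), ([0.494, -0.337, 0.031], 0.49)]
```

View pics/c4.png

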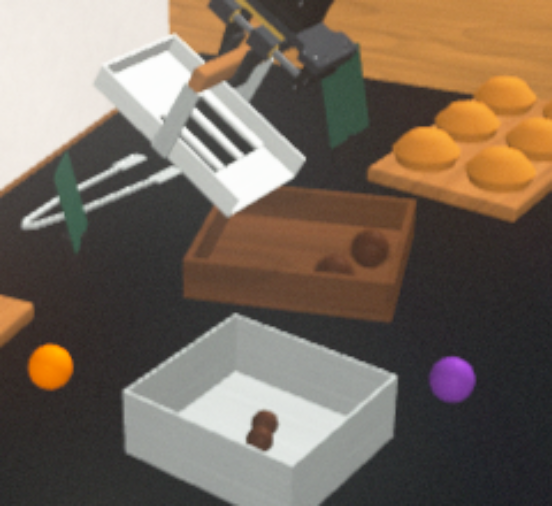

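Both large truffles are in the tray, at (335,265) and (370,248), and the sieve is empty. I'll level it and carry it back.

step_arm(deltas="0 0 0 0 0.03 0 0;0 0 0 0 0.05 0 0;0 0 0 0 0.06 0 0;0 0 0 0 0.06 0 0;0 0 0 0 0.06 0 0;0 0 0 0 0.06 0 0;0 0 0 0 0.06 0 0;0 0 0 0 0.06 0 0;0 0 0 0 0.05 0 0;0 0 0 0 0.03 0 0;0 0 0 0 0.01 0 0;0 0 0 -0.5 0 0 0;0 0 0 -0.5 0 0 0;0 0 0 0 0 0 0")

```text
t: 17.9
eef_pos: [0.6589, -0.331, 0.2315]
tool_rot: [0.002, 0.778, 0.628, 0.001]
force: [0.4, 0.3, -2.4]
opening: 0.2
grip_force: 30.0
```

```bash
python3 -c "
from h import *
rel([.4837,.0038,.215],-12.2)"
```

```text
t 17.9 pos [ 0.6589 -0.331   0.2315] F [ 0.4  0.3 -2.4] op 0.19982797739390729 grip 29.99990832991898
[[0.212, 0.977, 0.003], [0.977, -0.212, -0.001], [-0.001, 0.004, -1.0]] [ 0.653  0.613 -0.401  1.363  0.243  1.21   0.02 ]
shift cm [ 29.02 -24.22   1.55] rotvec [ 0.004  0.001 -0.   ]
```

step_arm(deltas="0 0.3 -0.3 0 0.004 0 0;0 0.6 -0.5 0 0 0 0;0 0.9 -0.7 0 0 0 0;0 1 -0.8 0 0 0 0;0 1 -0.8 0 0 0 0;0 1 -0.8 0 0 0 0;0 1 -0.8 0 0 0 0;0 1 -0.8 0 0 0 0;0 1 -0.8 0 0 0 0;0 1 -0.8 0 0 0 0;0 1 -0.8 0 0 0 0;0 1 -0.8 0 0 0 0;0 1 -0.8 0 0 0 0;0 1 -0.8 0 0 0 0;0 1 -0.8 0 0 0 0;0 1 -0.8 0 0 0 0;0 1 -0.8 0 0 0 0;0 1 -0.8 0 0 0 0;0 1 -0.8 0 0 0 0;0 1 -0.8 0 0 0 0")

```text
t: 19.57
eef_pos: [0.5499, -0.1139, 0.2303]
tool_rot: [-0.001, 0.778, 0.628, -0.001]
force: [0.3, 0.9, -3.1]
opening: 0.2
grip_force: 30.0
```

step_arm(deltas="0 1 -0.9 0 0 0 0;0 1 -0.9 0 0 0 0;0 1 -0.9 0 0 0 0;0 1 -0.9 0 0 0 0;0 1 -0.9 0 0 0 0;0 1 -0.9 0 0 0 0;0 1 -0.9 0 0 0 0;0 0.9 -0.8 0 0 0 0;0 0.8 -0.8 0 0 0 0;0 0.7 -0.6 0 0 0 0;0 0.5 -0.4 0 0 0 0;0 0.3 -0.2 0 0 0 0;0 0 0 0 0 0 0;0 0 0 0 0 0 0;0 0 0 0 0 0 0")

```text
t: 20.82
eef_pos: [0.4834, 0.0032, 0.2305]
tool_rot: [-0.001, 0.779, 0.628, -0.001]
force: [-0.3, 0.1, -2.6]
opening: 0.202
grip_force: 30.0
```

```bash
python3 - <<'E'
from h import *
rel([.4837,.0038,.1755],-12.2)
P=cloud('side',read_camera('side')[1])
for n in ['sieve_grip','sieve_lip']:print(n,[(np.round(r['xyz'],3).tolist(),round(r['conf'],2)) for r in landmark_of(n,'side')])
K=P[trace('sieve_grip','side')[0]['pixels']]; K=K[(K[:,2]>.11)&(K[:,2]<.165)]
print(cv2.minAreaRect(K[:,:2].astype(np.float32)*1000))
c=K[K[:,2]<.15].mean(0); 
E
```

```text
t 20.8167 pos [0.4834 0.0032 0.2305] F [-0.3  0.1 -2.6] op 0.20222381210526275 grip 30.000816397368908
[[0.212, 0.977, -0.004], [0.977, -0.212, 0.001], [-0.0, -0.004, -1.0]] [ 0.401  0.219 -0.567  1.964  0.138  1.    -0.444]
shift cm [0.06 0.04 5.5 ] rotvec [-0.004  0.    -0.001]
sieve_grip [([0.481, 0.004, 0.229], 0.97)]
sieve_lip [([0.377, 0.026, 0.125], 0.94)]
((482.38165283203125, 4.931861877441406), (137.9794464111328, 215.0688018798828), 77.77337646484375)
```

step_arm(deltas="0 0.05 0.05 0.6 -0.004 0 0;0 0 0 0.8 0 0 0;0 0 0 0.8 0 0 0;0 0 0 0.8 0 0 0;0 0 0 0.8 0 0 0;0 0 0 0.6 0 0 0;0 0 0 0.4 0 0 0;0 0 0 0.3 0 0 0;0 0 0 0.2 0 0 0;0 0 0 0.1 0 0 0;0 0 0 0.1 0 0 0;0 0 0 0.1 0 0 0;0 0 0 0 0 0 0;0 0 0 0 0 0 0")

```text
t: 22.18
eef_pos: [0.4838, 0.0043, 0.1747]
tool_rot: [0.0, 0.778, 0.628, 0.0]
force: [0.2, 0.3, -2.9]
opening: 0.205
grip_force: 30.0
```

```bash
python3 - <<'E'
from h import *
rel([.4837,.0038,.1745],-12.2)
b,d=read_camera('side')
B=cv2.resize(b[190:370,230:450],None,fx=2.5,fy=2.5)
cv2.imwrite('pics/c5.png',B[:,:,::-1])
E
```

```text
t 22.1833 pos [0.4838 0.0043 0.1747] F [ 0.2  0.3 -2.9] op 0.20485796418819463 grip 30.000954642891884
[[0.211, 0.977, 0.0], [0.977, -0.211, -0.0], [-0.0, 0.0, -1.0]] [ 0.372  0.289 -0.552  2.028  0.196  0.875 -0.501]
shift cm [-0.05 -0.    0.02] rotvec [ 0.  0. -0.]
```

View pics/c5.png

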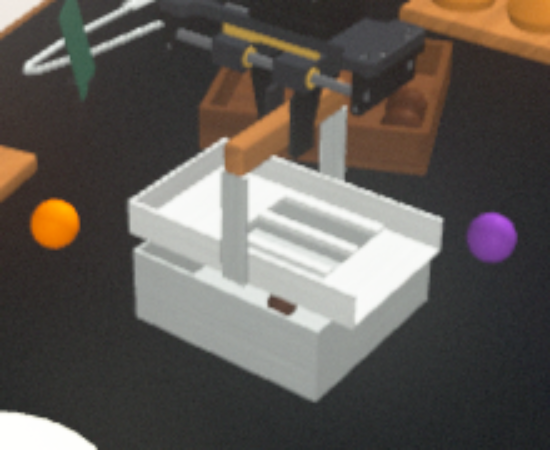

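step_arm(deltas="0 0 0 0.05 0 0 0;0 0 0 0.05 0 0 0;0 0 0 0 0 0 0;0 0 0 0 0 0 0")

```text
t: 22.57
eef_pos: [0.4838, 0.0043, 0.1746]
tool_rot: [0.0, 0.778, 0.628, -0.0]
force: [-2.6, -0.3, 4.8]
opening: 0.204
grip_force: 30.0
```

step_arm(deltas="0 0 0 0.05 0 0 0;0 0 0 0.05 0 0 0;0 0 0 0 0 0 0;0 0 0 0 0 0 0")

```text
t: 22.9
eef_pos: [0.4838, 0.0043, 0.1745]
tool_rot: [0.001, 0.778, 0.628, -0.0]
force: [-5.8, -1.1, 13.7]
opening: 0.199
grip_force: 30.0
```

step_arm(deltas="0 0 0 -0.1 0 0 0;0 0 0 0 0 0 0;1 0 0 0 0 0 0;1 0 0 0 0 0 0;1 0 0 0 0 0 0;1 0 0 0 0 0 0;1 0 0 0 0 0 0;1 0 0 0 0 0 0;1 0 0 0 0 0 0;1 0 0 0 0 0 0;1 0 0 -0.5 0 0 0;1 0 0 -1 0 0 0;1 0 0 -2 0 0 0;1 0 0 -2 0 0 0;1 0 0 -2 0 0 0;1 0 0 -2 0 0 0;1 0 0 -2 0 0 0;1 0 0 -2 0 0 0;1 0 0 0 0 0 0")

```text
t: 24.48
eef_pos: [0.4859, 0.0049, 0.3135]
tool_rot: [0.003, 0.778, 0.628, 0.003]
force: [1.3, 0.2, 0.3]
opening: 0.994
grip_force: 0.0
```

```bash
python3 - <<'E'
from h import *
st()
b,d=read_camera('side'); P=cloud('side',d)
for n in ['sieve_grip','sieve_lip','pan','large_a_center','small_a_center']:print(n,[(np.round(r['xyz'],3).tolist(),round(r['conf'],2)) for r in landmark_of(n,'side')])
K=P[trace('sieve_grip','side')[0]['pixels']]; K=K[(K[:,2]>.06)&(K[:,2]<.11)]
print(cv2.minAreaRect(K[:,:2].astype(np.float32)*1000))
B=cv2.resize(b[130:370,230:470],None,fx=2.4,fy=2.4)
cv2.imwrite('pics/c6.png',B[:,:,::-1])
E
```

```text
t 24.4833 pos [0.4859 0.0049 0.3135] F [1.3 0.2 0.3] op 0.9940693016552739 grip 0.0
[[0.211, 0.977, 0.009], [0.977, -0.211, -0.0], [0.001, 0.009, -1.0]] [ 0.427  0.135 -0.577  1.854  0.081  1.167 -0.39 ]
sieve_grip [([0.482, 0.003, 0.174], 0.92)]
sieve_lip [([0.379, 0.028, 0.066], 0.88)]
pan [([0.487, 0.004, -0.001], 0.84)]
large_a_center [([0.701, -0.0, 0.021], 0.69), ([0.352, -0.136, 0.02], 0.66), ([0.486, -0.311, 0.028], 0.61), ([0.481, -0.27, 0.03], 0.48), ([0.485, 0.005, -0.001], 0.19)]
small_a_center []
((483.0233154296875, 4.1848602294921875), (139.47213745117188, 216.27149963378906), 77.20954895019531)
```

View pics/c6.png

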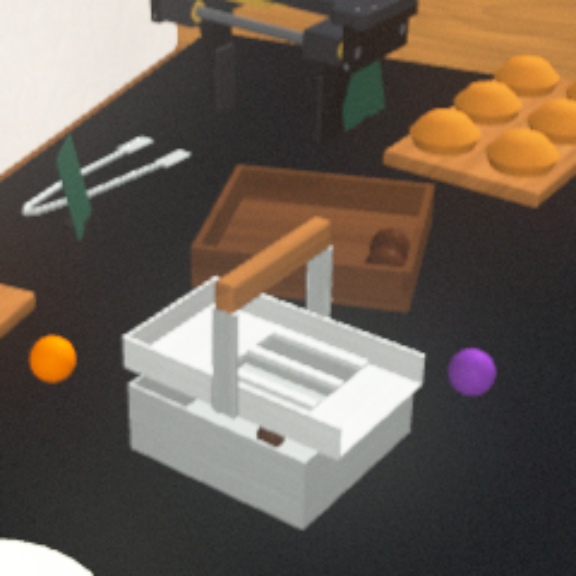

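The sieve is back level on the pan at its starting position. Both large truffles are in the tray, at about (388,250) and (390,240). The pan's small truffles are partly visible at (270,436), and the gripper is clear of everything.

```bash
python3 -c "
from workcell import *
print(job_done())"
```

```text
the job is handed in; nothing more can be done
None
```

The job is done and handed in at about 24.5 s: both small truffles are in the pan, both large ones are in the tray, and the sieve is back level on the pan with the gripper clear.

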